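# Brighten the magnifier lamp by four clicks

## Robot

A 6-joint arm with a two-finger parallel gripper is mounted at the origin on the work surface. World frame = base frame: x ahead of the robot, y to its left, z up, the work surface at z = 0. Lengths are in m, angles in rad, forces in N, time in s.
With the tool pointing down it reaches from about 0.4 to 0.925 m from the base axis. Payload 3.4 kg.
Tool frame: the origin (TCP) lies midway between the tips of the shut fingers; the grasp point (between the pads) lies 19 mm behind it; z points along the fingers, y is the line along which they close (so a half turn about z gives the same grasp; the last joint's range is limited). The gripper opens to 85 mm and grips with 20 to 120 N. Pads are 22 mm wide; open, the fingers measure 114 mm over their backs; the gripper's body (76 mm by 85 mm) begins 54 mm behind the grasp point. The pads swing forward as they close: fully open they stand 13 mm farther back than shut.
Start: joints at [-1.22, 0.307, 1.506, -0, 1.328, -0.073], TCP at [0.237, -0.524, 0.231] pointing down, gripper open.
Joint ranges: [-3.12, 3.12], [-1.05, 2.28], [0.14, 2.33], [-1.42, 4.57], [0.1, 2.73], [-2.68, 2.68]. Speed limits (rad/s): [2.57, 2.57, 3.14, 3.14, 3.14, 3.14].

## Interface

Orientations are given as a unit quaternion [x, y, z, w].
In Python, from rig import ctrl gives the robot as it stands. Calls block until the motion is done:
- ctrl.move_pose(position, orientation): joint-space move of the TCP to a pose.
- ctrl.line_to(position, attitude=None, vel=0.15): straight line of the TCP; attitude=None keeps the orientation; vel is the mean speed in m/s.
- ctrl.move_joints(angles): joint-space move.
- ctrl.gripper_open() and ctrl.grasp(effort=None): open the fingers fully, or close them until they stop; effort is the grip in N (None keeps the last).
- ctrl.wait(seconds).
- ctrl.ik(position, orientation): joint angles nearest the present ones, or None.
- ctrl.get_obs(): the state.
- ctrl.grab_frame(name): name is "side" or "top"; returns a dict with "color" (400x640x3 uint8, red, green, blue), "z_map" (400x640 float32, m along the optical axis (not along the pixel's ray), 0 where there is no reading), "K" (3x3 intrinsics, pixels), "R" (3x3) and "t" (3): a world point X has camera coordinates R X + t. Camera axes: x right, y down, z forward; pixel columns grow to the right and rows downward; lengths in m; the calibration is good to about 2 mm. A picture is of the moment at which its call begins.
A pose or a line that the arm cannot do raises ctrl.PlanningError and nothing moves.
- ctrl.finish_job(): hands the job in; it is judged then, once.
The state is a dict: "time": time; "joint_positions": joint angles; "joint_vel": joint speeds; "tau": joint torques, N m; "eef_pos": TCP position; "orientation": TCP orientation; "force": force on the tool from outside, world axes, zero at the start; "moment": the same for the moment, N m; "opening": opening from 0.0 (shut) to 1.0 (fully open); "grasp_force": force on a finger pad.
Only numpy, scipy, OpenCV 4.12 (cv2) and the standard library are available. Lean on these libraries where they do the work, as an engineer would, in place of code of your own. Each camera call takes 0.05 s, during which the arm holds its last target. There are 200 camera calls.

## Task

The magnifier lamp on the conservation bench is too dim: with a fingertip push the orange finger post of its brightness dial gently round clockwise (as seen from above), exactly four clicks on from where you find it, and leave the dial resting in that click-stop. Do not shift or lift the lamp, do not pinch anything, leave the finds and tools around it where they are, and finish with your hand clear of everything.

Things in the scene. Friction and masses are not known exactly. Their poses are not given: they have to be found in the camera images.
- dial (a joint): Dial angle, rad, growing clockwise seen from above. Nine click-stops every 0.4189 rad (24 deg), the first at 0; end stops just beyond the first and last. It starts resting in one of the first four. A spring pawl draws it to the nearest stop: at the post it takes about 5 N to leave a stop, falling to nothing half-way, then the dial snaps ahead of the finger into the next stop.
- dial_axis (a point): Centre of the dial's flat upper face, on its upright axis, 58 mm above the table. The dial is a dark disc 92 mm across and 12 mm thick that lies flat on the lamp's base (base top 45 mm above the table). Nine black dots that grow in size mark the click-stops round it on the base.
- finger_post (a point): The orange finger post that stands up from the dial's face near its rim: a round post 14 mm across, 36 mm from the dial's axis, rising from the dial's face (58 mm above the table) to 88 mm above the table. The point lies on the post's centre line 73 mm above the table. It turns with the dial; an orange line on the dial runs from the axis towards it.
- lamp: White magnifier lamp, loose on rubber feet, 2.5 to 3.4 kg; slides if pushed with some 20 N. Base 200 mm (its x) by 240 mm (its y), top 45 mm above the table; origin: centre of the underside. Dial axis at x -20, y +40 mm in this frame. At dial angle 0 the post points 211 deg counter-clockwise from the lamp's x axis, at the last stop 19 deg, so it stays on the side away from the column.
- lamp_column (a point): Foot of the lamp's upright column (44 mm across at the foot, 26 mm above), on the base's top, 136 mm from the dial's axis. From its top, 164 mm above the table, a thin bent neck leads away from the dial to a round magnifier head, 140 mm across, some 335 mm above the table and 190 mm beyond the column.
- fragment: Corroded bronze fragment, about 75 x 45 x 16 mm, on a grey foam pad (22 mm thick) under the lamp's head; origin centre of its underside. To be left alone.
- jar: Small jar with blue cap, 52 mm across, 65 mm tall, beside the lamp; origin centre of its underside. To be left alone.
- brush: Brush lying between the lamp and the robot, under 30 mm high; to be left alone.
- slip: Flat wooden slip 200 x 18 x 8 mm behind the lamp; origin centre of its underside. To be left alone.
- beaker: White open cup 68 mm across, 75 mm tall, behind and left of the lamp; origin centre of its underside. To be left alone.
- loupe: Brass hand loupe, 44 mm across, 34 mm tall, left of the lamp; origin centre of its underside. To be left alone.

How it is judged:
On the way:
1. a finger pushes the dial (contact force between the fingers and dial above 0.5 N), for 0.05 s.
At the end, for the whole second after the job is handed in: The dial rests still, four clicks clockwise of its start: the finger post is 49.4 to 57.7 mm in a straight line from where it began (four clicks 53.5 mm, three 42.3, five 62.4), and the lamp stands upright within 4 mm of its starting place (distance of finger_post from where it was at the start of the episode between 0.0494 and 0.0577 m and velocity of joint dial between -0.05 and 0.05 rad/s and distance of lamp from where it was at the start of the episode below 0.004 m and angle between lamp's own z axis and vertical below 0.03 rad); the robot touches nothing.
It fails at once if the lamp is shifted by more than 4 mm, or lifted or tipped (distance of lamp from where it was at the start of the episode above 0.004 m or angle between lamp's own z axis and vertical above 0.05 rad).
It fails at once if the dial or lamp is pushed or pinched harder than 22 N (contact force between the fingers and lamp above 22 N).
It fails at once if a find or tool beside the lamp is moved by more than 20 mm (distance of any of fragment, jar, brush, slip, beaker, loupe from where it was at the start of the episode above 0.02 m).
It also fails if it takes over 40 s, if anything falls off the work surface, if the arm or the gripper's body presses on something with over 40 N, if the wrist force passes 120 N, or if a joint passes its speed limit or range.

## Working session

There is one attempt and no reset: what is moved stays moved. The work goes in short steps, each a Python script; the robot and the scene stay as the last script left them, time stands still between calls to the robot, and variables do not carry over. Pictures are saved under pics/ and viewed, at most 10 in all, crops included, and the job is handed in when it is done.

```bash
mkdir -p pics; ls; python3 - <<'E'
from rig import ctrl
import cv2,numpy as np
for n in("top","side"):
    f=ctrl.grab_frame(n); cv2.imwrite(f"pics/{n}0.png",f["color"][:,:,::-1]); np.savez(f"pics/{n}0.npz",**f)
    print(n,f["K"].tolist(),(-f["R"].T@f["t"]).round(3),f["R"][2].round(2))
print(ctrl.get_obs())
E
```

```text
pics
top [[407.89646912139847, 0.0, 313.66079810417096], [0.0, 407.89646912139847, 196.55630014658541], [0.0, 0.0, 1.0]] [0.421 0.067 0.933] [ 0.17 -0.01 -0.98]
side [[438.2497459641926, 0.0, 317.29055653149027], [0.0, 438.2497459641926, 200.42289624056005], [0.0, 0.0, 1.0]] [0.365 0.642 0.776] [ 0.21 -0.63 -0.75]
{'time': 0.1, 'joint_positions': array([-1.21950086e+00,  3.07466733e-01,  1.50752957e+00,  2.23278715e-05,
        1.32838821e+00, -7.35036731e-02]), 'joint_vel': array([ 6.03525175e-04, -9.80533501e-04, -2.53370614e-03, -7.71630985e-04,
       -6.04884953e-06,  8.57152580e-05]), 'tau': array([ 3.95843344e-04, -4.58529103e+01, -2.52607566e+01, -2.01515563e-04,
        5.45985604e-03, -4.67195882e-07]), 'eef_pos': array([ 0.23675023, -0.5233239 ,  0.23049614]), 'orientation': array([ 9.77528060e-01,  2.10803436e-01, -1.13310025e-04, -8.88798545e-04]), 'force': array([ 0.53550825, -1.05563031, -0.35356281]), 'moment': array([ 0.02713063, -0.01874228, -0.00825035]), 'grasp_force': 0.0, 'opening': 1.0045966312380457}
```

View pics/top0.png

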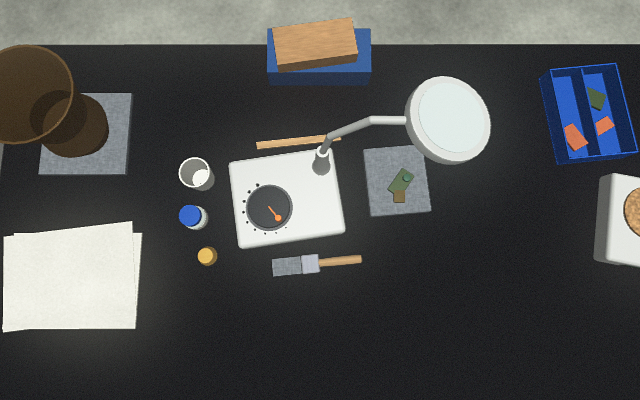

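View pics/side0.png

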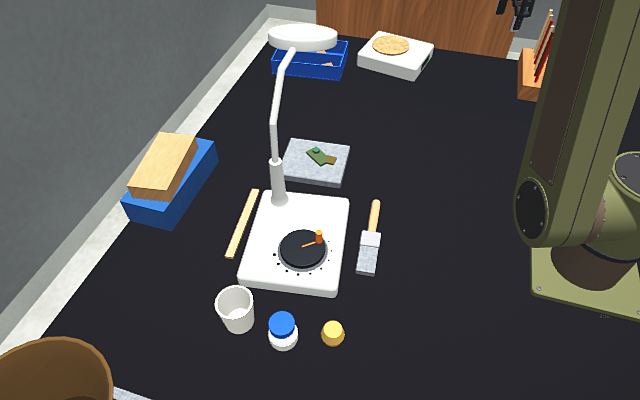

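The top view shows the dial centre near (269,207), the post near (278,217) and the column foot near (321,170). Clockwise takes the post down and then left, away from the column. Next I'll measure these positions.

```bash
cat > h.py <<'E'
import cv2,numpy as np
def ray(f,uv,z):
    uv=np.atleast_2d(np.asarray(uv,float)); c=-f["R"].T@f["t"]
    d=np.c_[uv,np.ones(len(uv))]@np.linalg.inv(f["K"]).T@f["R"]
    return c+d*((z-c[2])/d[:,2])[:,None]
ROI={"top":(225,155,120,100),"side":(235,185,120,115)}
def orange(f,n):
    x,y,w,h=ROI[n]; c=f["color"].astype(int); m=np.zeros(c.shape[:2],bool)
    o=(c[...,0]>120)&(c[...,0]-c[...,2]>80)&(c[...,0]>1.5*c[...,1]); m[y:y+h,x:x+w]=o[y:y+h,x:x+w]; return m
def post(f,n):
    """post points from depth + orange mask: points above z=.068"""
    v,u=np.nonzero(orange(f,n)); Z=f["z_map"][v,u]
    P=(np.c_[u,v,np.ones(len(u))]@np.linalg.inv(f["K"]).T*Z[:,None]-f["t"])@f["R"]
    return u,v,P
def dial(f,n):
    x,y,w,h=ROI[n]; s=f["color"][y:y+h,x:x+w]; m=(s.max(2)<110).astype(np.uint8)
    m|=orange(f,n)[y:y+h,x:x+w].astype(np.uint8)
    k,l,st,ce=cv2.connectedComponentsWithStats(m)
    cs=[c for c in cv2.findContours(m,cv2.RETR_EXTERNAL,cv2.CHAIN_APPROX_NONE)[0]]
    return [(cv2.contourArea(c),c.reshape(-1,2)+[x,y]) for c in cs]
E
python3 - <<'E'
from h import *
for n in("top","side"):
    f=dict(np.load(f"pics/{n}0.npz")); u,v,P=post(f,n); print(n,len(u))
    for zl in (.05,.066,.083):
        k=P[:,2]>zl; print(zl,k.sum(),P[k].mean(0).round(4),u[k].mean(),v[k].mean(),P[k].max(0).round(4))
    for a,c in dial(f,n):
        if 900<a<4000:
            w=ray(f,c,.058)[:,:2].astype(np.float32); (cx,cy),r=cv2.minEnclosingCircle(w); A=cv2.fitEllipse(w); print("dial",a,cx,cy,r,A)
        elif a<60: 
            p=ray(f,c.mean(0),.045)[0]; print("dot",a,len(c),c.mean(0),p[:2].round(4))
    s=f["color"][:,:,::-1]; x,y,w,h=ROI[n]; cv2.imwrite(f"pics/c{n}.png",cv2.resize(s[y:y+h,x:x+w],None,fx=5,fy=5,interpolation=2))
E
```

```text
top 43
0.05 43 [0.5346 0.1445 0.0741] 275.13953488372096 214.48837209302326 [0.5552 0.1615 0.088 ]
0.066 25 [0.527  0.1388 0.0859] 277.28 217.32 [0.532  0.1435 0.088 ]
0.083 24 [0.527  0.1391 0.0863] 277.125 217.29166666666666 [0.532  0.1435 0.088 ]
dot 0.0 1 [265. 233.] [0.4978 0.1686]
dot 0.0 1 [265. 230.] [0.5043 0.1687]
dot 0.0 2 [254.5 229. ] [0.5066 0.1916]
dot 0.5 3 [246.66666667 221.66666667] [0.5227 0.209 ]
dot 0.0 1 [289. 218.] [0.5305 0.1166]
dot 0.5 3 [243.33333333 211.66666667] [0.5448 0.2169]
dot 1.0 4 [243.5 200.5] [0.5697 0.2172]
dot 1.5 5 [248.6 191.2] [0.5905 0.2064]
dial 1374.5 0.5538153648376465 0.16078074276447296 0.0466909185051918 ((0.5538820028305054, 0.16078443825244904), (0.09071173518896103, 0.0918302908539772), 125.2273178100586)
dot 2.0 6 [257.16666667 184.66666667] [0.6052 0.1877]
dot 0.0 1 [328. 155.] [0.6729 0.0296]
dot 17.5 23 [315.95652174 159.91304348] [0.6616 0.0568]
dial 2166.0 0.5606493949890137 0.12847329676151276 0.16999003291130066 ((0.5669277310371399, 0.12098278105258942), (0.24704904854297638, 0.30832353234291077), 179.09950256347656)
side 
[... 316 characters left out ...]
7]
dot 0.5 3 [297.66666667 273.66666667] [0.546  0.2159]
dot 1.0 4 [286.5 270.5] [0.5693 0.2154]
dot 0.0 2 [320.5 268. ] [0.5073 0.1905]
dot 1.5 5 [277.8 263.4] [0.5914 0.2049]
dot 0.0 1 [328. 260.] [0.4985 0.1682]
dot 3.0 6 [274.         254.33333333] [0.6065 0.1868]
dot 0.0 1 [331. 250.] [0.4996 0.1432]
dot 0.0 1 [328. 241.] [0.5118 0.1233]
dial 1371.5 0.5512310862541199 0.16286584734916687 0.04923157021403313 ((0.5532054305076599, 0.16416926681995392), (0.09134504199028015, 0.09385713189840317), 21.69029998779297)
dial 2173.0 0.5502725839614868 0.13172219693660736 0.17513799667358398 ((0.5573652982711792, 0.13943958282470703), (0.23035010695457458, 0.31147125363349915), 7.497809886932373)
```

View pics/ctop.png

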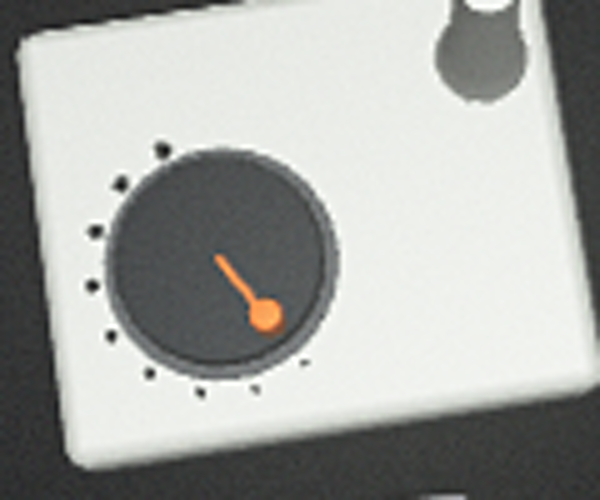

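The nine dots lie at about 220°, 196°, … 28° about the axis, which is near (0.5535, 0.1622). The post is at about 220°, so it rests in the first stop and the target is about 124°. I'll close the fingers and come in from the robot's side, behind the post.

```bash
cat >> h.py <<'E'
C=np.array([.5535,.1622])
def pose(adeg,gap,z=.068):
    """TCP pose whose pushing face stands gap behind the post at angle adeg"""
    a=np.radians(adeg); t=np.array([np.sin(a),-np.cos(a)])
    p=C+.036*np.array([np.cos(a),np.sin(a)])-(.018+gap)*t; psi=a-np.pi/2
    return [*p,z],[np.cos(psi/2),np.sin(psi/2),0,0]
def ang(P): d=P[:2]-C; return np.degrees(np.arctan2(d[1],d[0]))%360, np.hypot(*d)
E
python3 - <<'E'
from h import *
from rig import ctrl
p,q=pose(220,.010,.17)
print(ctrl.ik(p,q), ctrl.ik(*pose(130,0)))
ctrl.grasp(20)
ctrl.line_to([.42,-.1,.23],vel=.25)
ctrl.line_to([.46,.06,.2],q,vel=.2)
ctrl.line_to(p,q,vel=.15)
o=ctrl.get_obs(); print(o["time"],o["eef_pos"],o["force"],o["opening"],o["joint_positions"])
ctrl.line_to(*pose(220,.010),vel=.08)
o=ctrl.get_obs(); print(o["time"],o["eef_pos"],o["force"])
f=ctrl.grab_frame("side"); cv2.imwrite("pics/s1.png",cv2.resize(f["color"][130:320,200:420,::-1],None,fx=3,fy=3))
u,v,P=post(f,"side");k=P[:,2]>.066;print(k.sum(),P[k].mean(0),ang(P[k].mean(0)))
E
```

```text
[ 1.37043600e-01  3.35245651e-01  1.63173871e+00 -4.44089210e-16
  1.17460829e+00 -5.61088101e-01] [ 2.54893832e-01  4.42619718e-01  1.77122428e+00 -4.44089210e-16
  9.27748657e-01  1.12755846e+00]
5.7167 [0.54310485 0.11734233 0.16982397] [ 0.32317126 -0.73438395 -0.00546343] -0.0032054176528832717 [ 1.36958893e-01  3.34985599e-01  1.63267601e+00 -3.12963379e-04
  1.17531088e+00 -5.61189545e-01]
7.1417 [0.54444571 0.11766578 0.06855861] [-0.21857934  0.53115257  0.32298763]
43 [0.52584752 0.14272824 0.07719662] (np.float64(215.1516606118343), np.float64(0.03382024213036048))
```

View pics/s1.png

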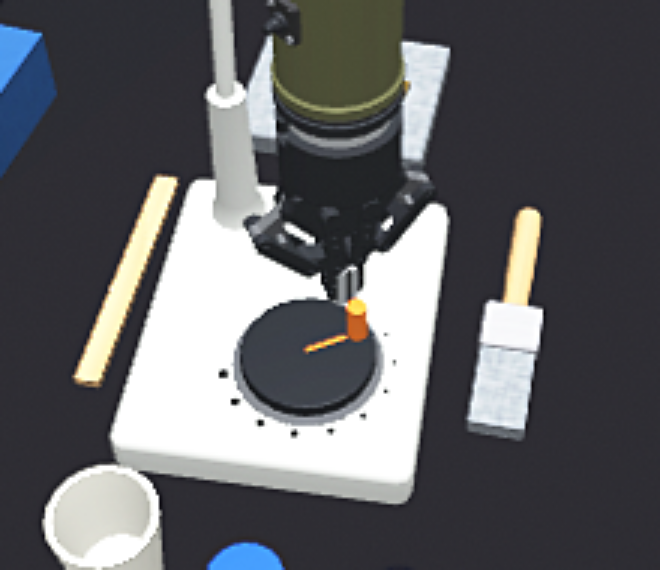

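The fingertip stands just behind the post (post at (357,318) in the crop) and nothing is touching. I'll push in small arc steps, watching the force and the post angle.

```bash
cat > push.py <<'E'
from h import *
from rig import ctrl
import sys
def see():
    f=ctrl.grab_frame("side"); u,v,P=post(f,"side"); k=P[:,2]>.066
    return (k.sum(),*np.round(ang(np.median(P[k],0)),3)) if k.any() else None
if __name__=="__main__":
    a0,a1,st,g0=map(float,sys.argv[1:])
    if g0>0: 
        ctrl.line_to(*pose(a0,.001),vel=.03)
    for a in np.arange(a0,a1-.01,-st):
        ctrl.line_to(*pose(a,0),vel=.02); o=ctrl.get_obs()
        print(round(o["time"],2),a,o["force"].round(1),see())
        if np.linalg.norm(o["force"])>14: print("STOP"); break
E
python3 push.py 220 178 4 1
```

```text
7.89 220.0 [ 0.7 -3.9  2.3] (np.int64(45), np.float64(211.452), np.float64(0.034))
8.23 216.0 [ 0.4 -0.8  0.5] (np.int64(47), np.float64(206.133), np.float64(0.034))
8.57 212.0 [ 0.2 -0.2 -0.2] (np.int64(52), np.float64(194.07), np.float64(0.035))
8.92 208.0 [-0.8 -0.2 -0.4] (np.int64(48), np.float64(188.925), np.float64(0.036))
9.26 204.0 [-0.1  0.1 -1.1] (np.int64(52), np.float64(188.804), np.float64(0.036))
9.6 200.0 [ 0.1 -0.2  0.5] (np.int64(51), np.float64(189.391), np.float64(0.036))
9.94 196.0 [ 2.8 -2.1 -0.4] (np.int64(50), np.float64(188.739), np.float64(0.036))
10.28 192.0 [ 1.5 -1.9  0.2] (np.int64(50), np.float64(183.251), np.float64(0.036))
10.62 188.0 [-0.6 -1.2  0.2] (np.int64(53), np.float64(180.277), np.float64(0.037))
10.97 184.0 [-0.4  0.8 -1.2] (np.int64(46), np.float64(165.417), np.float64(0.037))
11.31 180.0 [-0.   0.4  0.1] (np.int64(51), np.float64(165.696), np.float64(0.037))
```

Two clicks are done, with snaps near commanded 210° and 186°. The last two should come near 162° and 138°, and contact for a fifth would begin near 124°, so I'll stop at 133°.

```bash
python3 push.py 176 156 4 0 && python3 push.py 152 133 3 0
```

```text
11.65 176.0 [ 0.2 -0.3 -0.1] (np.int64(50), np.float64(165.74), np.float64(0.037))
11.99 172.0 [-0.4 -0.9  0.7] (np.int64(52), np.float64(165.595), np.float64(0.037))
12.33 168.0 [ 0.6 -2.9 -0.1] (np.int64(52), np.float64(162.654), np.float64(0.038))
12.68 164.0 [ 0.1 -0.7  0.4] (np.int64(52), np.float64(157.837), np.float64(0.038))
13.02 160.0 [-0.  -0.   0.9] (np.int64(51), np.float64(143.934), np.float64(0.039))
13.36 156.0 [ 0.1 -0.3 -0.1] (np.int64(51), np.float64(143.845), np.float64(0.039))
13.7 152.0 [-0.7 -0.8  0.5] (np.int64(52), np.float64(144.542), np.float64(0.039))
14.01 149.0 [-0.4  0.  -0.2] (np.int64(54), np.float64(144.242), np.float64(0.04))
14.32 146.0 [ 0.8 -1.2 -0.3] (np.int64(55), np.float64(144.065), np.float64(0.04))
14.62 143.0 [ 0.2 -2.6  0.5] (np.int64(47), np.float64(141.215), np.float64(0.039))
14.93 140.0 [-0.  -2.5 -0.4] (np.int64(50), np.float64(137.542), np.float64(0.04))
15.24 137.0 [-0.2 -0.6  0.3] (np.int64(50), np.float64(134.58), np.float64(0.039))
15.55 134.0 [-0.4  0.7 -0.2] (np.int64(51), np.float64(122.704), np.float64(0.04))
```

The fourth snap happened. I'll back off along the arc, lift, withdraw and check from both cameras.

```bash
python3 - <<'E'
from h import *
from rig import ctrl
ctrl.line_to(*pose(134,.008),vel=.05)
p,q=pose(134,.008,.22); ctrl.line_to(p,q,vel=.15)
ctrl.line_to([.42,-.1,.25],vel=.2)
ctrl.line_to([.3,-.35,.25],vel=.2)
o=ctrl.get_obs(); print(o["time"],o["force"])
for n in("top","side"):
    f=ctrl.grab_frame(n); f0=np.load(f"pics/{n}0.npz"); r=[]
    for g in(f0,f):
        u,v,P=post(g,n);k=P[:,2]>(.083 if n=="top" else .066); r.append(np.median(P[k],0)); print(n,k.sum(),r[-1].round(4),ang(r[-1]))
    print("moved",np.linalg.norm((r[1]-r[0])[:2]), [ (a,cv2.fitEllipse(ray(f,c,.058)[:,:2].astype(np.float32))[0]) for a,c in dial(f,n) if 900<a<1800])
    if n=="top": cv2.imwrite("pics/t2.png",np.vstack([g["color"][130:300,160:460,::-1] for g in(f0,f)]).repeat(1,0))
E
```

```text
20.1917 [-0.36337811 -0.24996531 -0.83132113]
top 24 [0.5274 0.1393 0.0866] (np.float64(221.27983183588321), np.float64(0.03468275185594358))
top 29 [0.5359 0.1914 0.0867] (np.float64(121.01653130209255), np.float64(0.034105120205686505))
moved 0.052797322817022575 [(1370.5, (0.5538429021835327, 0.16070544719696045))]
side 42 [0.5246 0.1434 0.0771] (np.float64(212.9942063039114), np.float64(0.034478403749620114))
side 51 [0.532  0.1958 0.0786] (np.float64(122.60407004618718), np.float64(0.0398643840101857))
moved 0.052883335179253046 [(1371.5, (0.5532430410385132, 0.1643848568201065))]
```

View pics/t2.png

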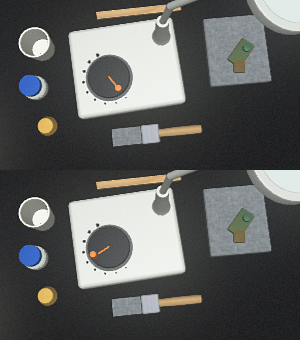

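The before and after views show the post moved from (118,88) to (93,254), now at the fifth dot. It moved 52.8 mm in both cameras, where four clicks should give 53.5 mm. The lamp and the finds have not moved, and the hand is clear.

```bash
python3 -c "
from rig import ctrl
print(ctrl.finish_job())"
```

```text
the job is handed in; nothing more can be done
None
```

I turned the dial four clicks clockwise and handed the job in: the post moved 52.8 mm by both cameras (four clicks is 53.5 mm), the lamp and finds showed no visible shift, and the hand is clear; no verdict was returned.

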